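Load the cartridge and wind the tray under the hood

ROBOT

A 6-joint arm with a two-finger parallel gripper is mounted at the origin on the work surface. World frame = base frame: x ahead of the robot, y to its left, z up, the work surface at z = 0. Lengths are in m, angles in rad, forces in N, time in s.
With the tool pointing down it reaches from about 0.225 to 0.875 m from the base axis. Payload 3.4 kg.
Tool frame: the origin (TCP) lies midway between the tips of the shut fingers; the grasp point (between the pads) lies 19 mm behind it; z points along the fingers, x is the direction in which the jaws open and shut, and the axes are right-handed (so a half turn about z gives the same grasp; the last joint's range is limited). The gripper opens to 85 mm and grips with 20 to 120 N. Pads are 22 mm wide; open, the fingers measure 114 mm over their backs; the gripper's body (76 mm by 85 mm) begins 54 mm behind the grasp point. The pads swing forward as they close: fully open they stand 13 mm farther back than shut.
Start: joints at [1.167, 0.276, 1.505, -0, 1.361, -0.121], TCP at [0.16, 0.552, 0.231] pointing down, gripper open.
Joint ranges: [-2.89, 2.89], [-0.75, 2.08], [0.22, 2.7], [-1.18, 4.32], [0.11, 2.71], [-2.7, 2.7]. Speed limits (rad/s): [2.57, 2.57, 3.14, 3.14, 3.14, 3.14].

INTERFACE

Orientations are given as a rotation vector (axis times angle).
In Python, from plant import manip, vision gives the robot as it stands.
- The arm moves only by the tool arm_command, never from a script. Its argument "deltas" is text: rows parted by semicolons, each of 7 numbers parted by spaces: the shift along the world's x, y, z in cm, then the turn, a rotation vector about the world's x, y, z in rad, then the opening, from 0 (shut) to 1 (fully open). In form: x y z rx ry rz jaw; .... A call has 1 to 10 rows; each row shifts and turns the commanded pose from where the row before left it; what a row does not reach is not made up. A row lasts 1/8 s, in which the tool goes at most 62.5 mm and 10.7 degrees, less where a joint would pass 70% of its speed; a pose out of reach is approached as far as the arm can. A call with a gripper value outside its range is refused whole. The fingers move at their own pace and stop on an object; "squeeze" is the grip in N (left out, the last holds). Time passes only in rows, so rows that do not move let the fingers close. It gives the time, the measured TCP pose, the force and the opening at its end, in the units of the state.
- manip.read_state(): the state, without advancing time (a new reading comes with each control period).
- vision.snapshot(name): name is "scene" or "top"; returns the picture (480x640x3 uint8, blue, green, red); there is no depth.
- vision.get_calibration(name): a dict with "intrinsics" (3x3 intrinsics, pixels), "R" (3x3) and "t" (3): a world point X has camera coordinates R X + t. Camera axes: x right, y down, z forward; pixel columns grow to the right and rows downward; lengths in m; the calibration is good to about 2 mm. A picture is of the moment at which its call begins. get_calibration takes no time and is no camera call.
- manip.job_done(): hands the job in, once; it reports no verdict.
The state is a dict: "time_s": time; "qpos": joint angles; "joint_velocities": joint speeds; "joint_efforts": joint torques, N m; "tcp_pos": TCP position; "tool_rot": TCP orientation; "ft_force": force on the tool from outside, world axes, zero at the start; "ft_torque": the same for the moment, N m; "grip_width": finger opening in m.
Only numpy, scipy, OpenCV 4.12 (cv2) and the standard library are available. Lean on these libraries where they do the work, as an engineer would, in place of code of your own. Each camera call takes 0.05 s, during which the arm holds its last target.

TASK

Lay the blue cartridge flat in the white tray, roughly lengthwise with its white nozzle towards the clear hood; set it down, do not drop it. Then take the red grip of the crank and wind the crank clockwise in one go, keeping your hand on the grip all the way round, until the tray is fully home under the hood, and let go. Leave the other things on the board alone.

Things in the scene. Friction and masses are not known exactly. Their poses are not given: they have to be found in the camera images.
- cartridge: Loose blue plastic cartridge body, a block 130 mm long with its nozzle, 44 wide, 42 high, 0.16 kg; white round nozzle (20 mm long) at its +x end, black cap at its -x end. It lies flat; origin at the centre of its underside, midway along the 130 mm; x along its length towards the nozzle, z up. The 44 mm width is the grasp.
- nozzle (a point): Tip of the cartridge's white nozzle, 65 mm from the cartridge's origin along its +x and 21 mm above its underside.
- tray: White ABS tray, 138 mm (its x) by 178 mm (its y, lengthwise) outside, walls 4 mm thick and 20 mm high in all, floor 4 mm thick, inside 130 by 170 mm. Origin at the centre of its underside, so the inner floor is 4 mm above it (22 mm above the table); z up. It slides on rails along its own y: turning the crank moves it towards its -y, where the hood is; it keeps its heading. The small moulded latch on its +y wall is only for show. It cannot be lifted off.
- unit: The fixed grey unit that carries the rails, hood and gearbox, same axes as the tray. Origin on the table below the tray's centre at crank value 0. Hood: clear box with aluminium frame, 178 mm wide, 118 mm high, from y = -105 to -320 mm, open at its +y end. Gearbox: 80 by 80 mm, 66 mm high, centred at y = +200 mm.
- crank_axis (a point): Point on the crank's vertical turning axis over the gearbox, at the height of the middle of the red grip (115 mm above the table).
- grip: Red upright round grip, 28 mm diameter, 58 mm tall, spinning freely on its own upright pin at the end of the crank arm, 60 mm from the crank axis. Origin at its middle, 115 mm above the table (grip from 86 to 144 mm; the arm below it reaches up to 81 mm).
- crank (a joint): Crank angle in rad, growing as it is wound clockwise seen from above; 0 with the tray fully out, end stop at 12.57 (2 turns) with the tray fully home under the hood, 180 mm from the fully out place (14.32 mm per rad). Starts between 0 and 2.4. It stays where it is left and takes about 2 to 4 N at the grip.
- jar: Bystander: amber glass jar with black twist cap, 58 mm diameter, 78 mm high, origin under its centre.
- weight: Bystander: brass drafting weight with a waist, 56 mm diameter, 50 mm high, origin under its centre.
- protractor: Bystander: round steel protractor plate, 140 mm diameter, 4 mm thick, origin under its centre.
- torque_driver: Bystander: short aluminium torque screwdriver, 150 mm long, lying flat.
- scale: Bystander: yellow scale ruler, 200 by 30 by 5 mm, origin under its centre.
Not all that is in view belongs to the job. Of the things that look like the cartridge, take the one that is farthest to the robot's left at the start.

How it is judged:
On the way, in this order (a step that is already met when the one before it is completed fails the run):
1. the cartridge lies flat in the tray, nozzle towards the hood, let go of, with the crank not yet wound (below 3.2 rad) (x of cartridge in the frame of tray between -0.05 and 0.05 m and y of cartridge in the frame of tray between -0.035 and 0.035 m and z of cartridge in the frame of tray between -0.002 and 0.009 m and angle between cartridge's own z axis and vertical below 0.12 rad and y of nozzle in the frame of tray below -0.02 m and angle between the x axis of cartridge and the y axis of tray, either way round below 0.5 rad and contact force between the fingers and cartridge below 0.1 N and value of joint crank below 3.2 rad), for 0.2 s.
2. the crank is past 6 rad, being wound with the fingers on its grip (value of joint crank between 6 and 10.5 rad and distance between the grasp point and grip below 0.05 m), for 0.1 s.
At the end, for the whole second after the job is handed in: Crank above 12.1 rad (tray within about 7 mm of its stop) and still, grip let go. Cartridge at rest flat in the tray (tilt below 0.12 rad; origin within 50 mm across, 35 mm along of the tray centre), lengthwise within 0.5 rad, nozzle towards the hood (x of cartridge in the frame of tray between -0.05 and 0.05 m and y of cartridge in the frame of tray between -0.035 and 0.035 m and z of cartridge in the frame of tray between -0.002 and 0.009 m and angle between cartridge's own z axis and vertical below 0.12 rad and y of nozzle in the frame of tray below -0.02 m and angle between the x axis of cartridge and the y axis of tray, either way round below 0.5 rad and value of joint crank above 12.1 rad and velocity of joint crank below 0.05 rad/s and linear speed of cartridge below 0.02 m/s and contact force between the fingers and grip below 0.1 N); the robot touches nothing.
It fails at once if the hand leaves the crank's grip partway (crank between 3.5 and 11.5 rad with the grasp point more than 50 mm from the grip's middle) (value of joint crank between 3.5 and 11.5 rad and distance between the grasp point and grip above 0.05 m).
It fails at once if the cartridge is dropped or thrown (moving faster than 0.6 m/s with no finger on it) (linear speed of cartridge above 0.6 m/s and contact force between the fingers and cartridge below 0.05 N).
It fails at once if another thing on the board is moved more than 30 mm, or the jar or weight tipped (distance of any of jar, weight, protractor, torque_driver, scale from where it was at the start of the episode above 0.03 m or angle between any of jar, weight's own z axis and vertical above 0.4 rad).
It also fails if it takes over 66 s, if anything falls off the work surface, if the arm or the gripper's body presses on something with over 40 N, if the wrist force passes 120 N, or if a joint passes its speed limit or range.

## Working session

There is one attempt and no reset: what is moved stays moved. The work goes in short steps, Python scripts to look and compute and a tool call to move; the robot and the scene stay as the last step left them, time stands still between calls to the robot, and variables do not carry over. Pictures are saved under pics/ and viewed, and the job is handed in when it is done.

Besides the shell and the picture viewer there is one more tool, called after "Request:" in YAML: its name, and indented under it one key for each argument. arm_command: Moves the arm, as the interface text tells. Its arguments: {"type":"object","properties":{"deltas":{"type":"string"},"squeeze":{"type":"number"}},"required":["deltas"]}

```bash
mkdir -p pics; ls
python3 - <<'E'
from plant import manip, vision
import cv2
for n in ("scene","top"):
    im=vision.snapshot(n); cv2.imwrite(f"pics/{n}0.png",im)
    c=vision.get_calibration(n); print(n,c)
s=manip.read_state(); print(s)
E
```

```text
pics
scene {'intrinsics': array([[599.71520566,   0.        , 318.8951091 ],
       [  0.        , 599.71520566, 235.91070232],
       [  0.        ,   0.        ,   1.        ]]), 'R': array([[-0.58209479,  0.8130799 ,  0.00816835],
       [ 0.46738443,  0.3427933 , -0.81488929],
       [-0.66537016, -0.47052505, -0.57955908]]), 't': array([ 0.22106285, -0.20673589,  1.72023905])}
top {'intrinsics': array([[509.94914178,   0.        , 317.85835968],
       [  0.        , 509.94914178, 244.31176475],
       [  0.        ,   0.        ,   1.        ]]), 'R': array([[-0.010766  , -0.99967988, -0.02289611],
       [-0.99117773,  0.0136938 , -0.13183011],
       [ 0.13210144,  0.02127483, -0.99100787]]), 't': array([0.14189085, 0.53467066, 1.03315036])}
{'time_s': 0.1, 'qpos': array([ 1.16699673e+00,  2.76567345e-01,  1.50598016e+00,  1.07982315e-05,
        1.36075277e+00, -1.21021672e-01]), 'joint_velocities': array([ 0.001328  , -0.00173753, -0.00417483, -0.00226806, -0.00277159,
       -0.00168949]), 'joint_efforts': array([ 2.90331664e-04, -4.17704129e+01, -2.46403188e+01, -2.78830748e-04,
        5.95549282e-03, -1.77527215e-05]), 'tcp_pos': array([0.16026552, 0.55172204, 0.23051645]), 'tool_rot': array([ 2.51164275e+00,  1.88572237e+00, -2.33144290e-03]), 'ft_force': array([-0.49405082,  0.14575484,  0.48832249]), 'ft_torque': array([-0.01536974, -0.02199003, -0.0398643 ]), 'grip_width': 0.08550063739599992}
```

View pics/scene0.png

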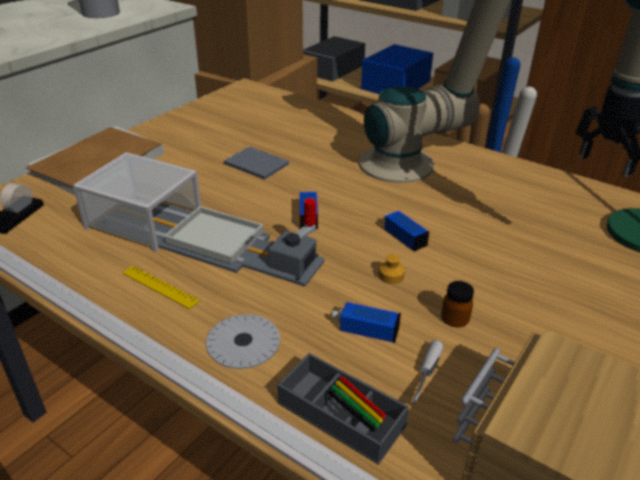

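View pics/top0.png

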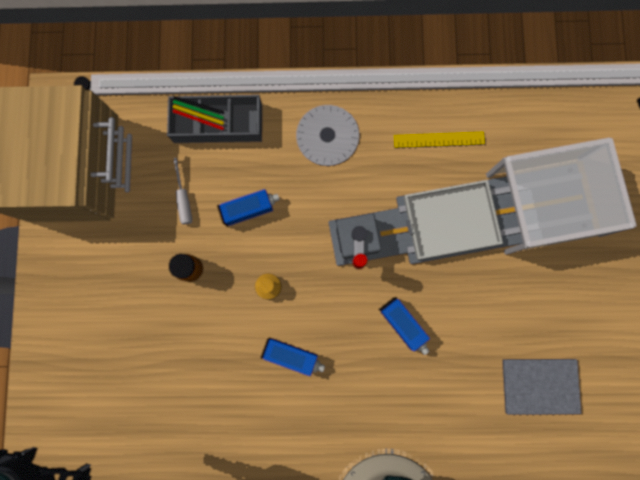

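The top picture shows three lookalike blue cartridges, at (247,207), (291,356) and (405,326). The robot's left is towards smaller columns, so I choose (247,207). Next I'll check it in a crop and measure.

```bash
cat > h.py <<'E'
import numpy as np, cv2
from plant import manip, vision
def ray(n,u,v,z):
    c=vision.get_calibration(n);K,R,t=c['intrinsics'],c['R'],c['t']
    C=-R.T@t; d=R.T@np.linalg.solve(K,[u,v,1.]); return C+d*(z-C[2])/d[2]
def proj(n,X):
    c=vision.get_calibration(n); p=c['intrinsics']@(c['R']@np.asarray(X,float)+c['t']); return p[:2]/p[2]
def crop(im,u0,v0,u1,v1,s,f):
    cv2.imwrite(f,cv2.resize(im[v0:v1,u0:u1],None,fx=s,fy=s,interpolation=cv2.INTER_CUBIC))
E
python3 - <<'E'
from h import *
im=cv2.imread('pics/top0.png')
crop(im,200,170,300,240,8,'pics/c1.png')
crop(im,320,180,520,280,4,'pics/c2.png')
for p in [(247,207),(291,356),(405,326)]: print(ray('top',*p,.042).round(3))
hsv=cv2.cvtColor(im,cv2.COLOR_BGR2HSV)
m=cv2.inRange(hsv,(105,120,60),(130,255,255))
n,l,st,ce=cv2.connectedComponentsWithStats(m)
for i in range(1,n):
    if st[i,4]>200:
        c=cv2.findContours((l==i).astype('uint8'),0,2)[0][0]
        b=cv2.boxPoints(cv2.minAreaRect(c)); print(st[i],b.round(1).tolist())
        print([ray('top',*q,.042)[:2].round(4).tolist() for q in b])
m=cv2.inRange(hsv,(0,150,100),(6,255,255))
n,l,st,ce=cv2.connectedComponentsWithStats(m)
for i in range(1,n):
    if st[i,4]>30: print('red',st[i],ce[i])
E
```

```text
[0.617 0.284 0.042]
[0.308 0.192 0.042]
[ 0.365 -0.041  0.042]
[ 219  190   53   35 1094] [[217.89999389648438, 204.6999969482422], [265.29998779296875, 188.89999389648438], [272.29998779296875, 209.89999389648438], [224.89999389648438, 225.6999969482422]]
[[0.6234, 0.3463], [0.656, 0.2456], [0.6104, 0.2307], [0.578, 0.3308]]
[ 382  299   47   52 1108] [[380.1000061035156, 310.70001220703125], [396.8999938964844, 297.29998779296875], [429.70001220703125, 338.3999938964844], [413.0, 351.79998779296875]]
[[0.3969, 0.0091], [0.4237, -0.0258], [0.34, -0.0897], [0.3137, -0.055]]
[ 263  339   54   36 1116] [[261.5, 358.0], [268.8999938964844, 337.5], [317.5, 355.20001220703125], [310.0, 375.6000061035156]]
[[0.3041, 0.2524], [0.345, 0.2373], [0.3087, 0.1384], [0.2683, 0.1539]]
red [173 109  51  21 180] [198.59444444 119.5       ]
red [353 254  15  13 158] [359.75949367 260.10759494]
```

View pics/c1.png

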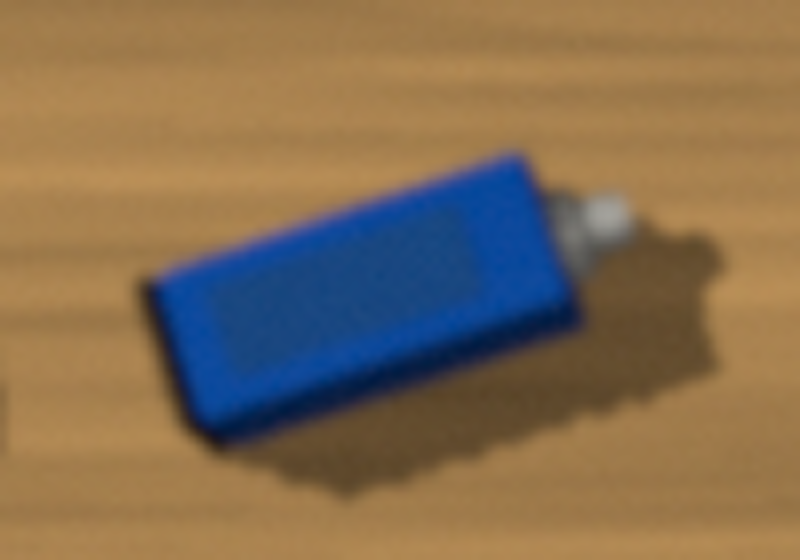

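View pics/c2.png

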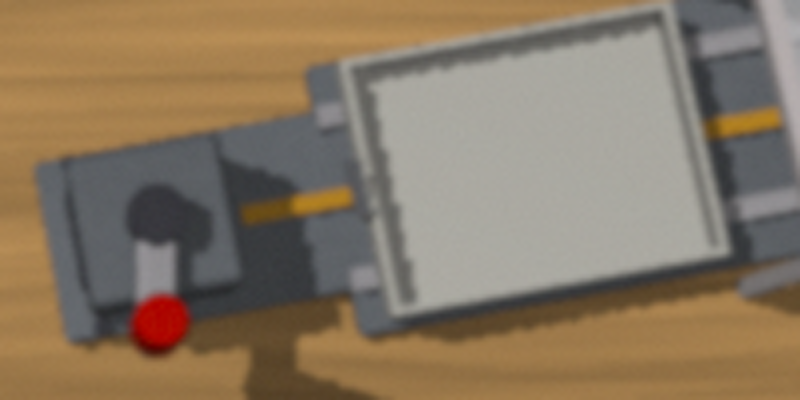

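Run:
```python
from h import *
from scipy.optimize import least_squares
im=cv2.imread('pics/top0.png')
def fit(obj,px,x0):
    def P(x):
        c,s=np.cos(x[2]),np.sin(x[2])
        return np.array([proj('top',[x[0]+c*a-s*b,x[1]+s*a+c*b,z]) for a,b,z in obj])
    r=least_squares(lambda x:(P(x)-px).ravel(),x0); print(r.x.round(4),'resid',np.abs(r.fun).max().round(2)); return r.x,P(r.x)
# cartridge: x axis towards nozzle (image right, -y world)
px=np.array([(150,278),(522,153),(578,303),(197,432),(632,215)])/8+[200,170]
obj=[(-.065,.022,.042),(.045,.022,.042),(.045,-.022,.042),(-.065,-.022,.042),(.065,0,.026)]
# left side of x axis (pointing -y) is +x world = image up
xc,pc=fit(obj,px,[.6,.28,-1.3])
px2=np.array([(340,65),(672,2),(730,255),(395,318)])/4+[320,180]
# tray +y towards image left (world +y); tray x = right of it = world +x (up)
obj=[(.069,.089,.038),(.069,-.089,.038),(-.069,-.089,.038),(-.069,.089,.038)]
xt,pt=fit(obj,px2,[.6,-.1,0.1])
g=ray('top',359.8,260.1,.144); print('grip top',g)
g2=ray('top',360.2,260.5,.144)
u=np.array([-np.sin(xt[2]),np.cos(xt[2])]); r=np.array([np.cos(xt[2]),np.sin(xt[2])])
# axis: on line xt+u*s, 60mm from grip
d=g[:2]-xt[:2]; print('grip in tray frame',d@r,d@u)
for th in (0,.5,1,1.5,2,2.4):
    a=xt[:2]+u*(.2+.01432*th); print(th,a.round(4),np.linalg.norm(g[:2]-a).round(4))
big=cv2.resize(im,None,fx=2,fy=2)
for q in np.vstack([pc,pt]): cv2.circle(big,tuple((q*2+.5).astype(int)),3,(0,255,0),1)
for y in (-.04,.04):
  for x in (-.04,.04):
    pass
crop(big,380,320,1180,580,1,'pics/f1.png')
```

```text
[ 0.6219  0.2788 -1.2526] resid 1.4
[ 0.5843 -0.1498  0.173 ] resid 0.35
grip top [0.49115534 0.05465534 0.144     ]
grip in tray frame -0.05658793358567282 0.2174519012167262
0 [0.5499 0.0472] 0.0592
0.5 [0.5487 0.0543] 0.0575
1 [0.5474 0.0613] 0.0567
1.5 [0.5462 0.0684] 0.0567
2 [0.545  0.0754] 0.0577
2.4 [0.544  0.0811] 0.0591
```

View pics/f1.png

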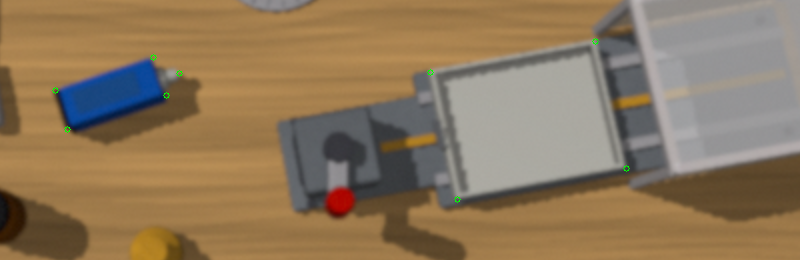

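Run:
```python
from h import *
im=cv2.imread('pics/scene0.png'); crop(im,230,170,350,290,5,'pics/c3.png')
```

```text
(no output)
```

View pics/c3.png

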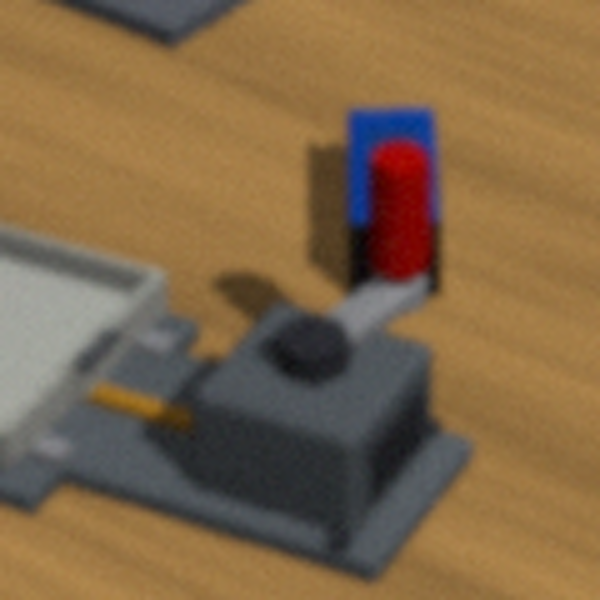

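Run:
```python
from h import *
px=np.array([(68,163),(214,136),(240,280),(95,308)])/4+[320,180]
P=np.array([ray('top',*q,.066)[:2] for q in px]);print(P.round(4),P.mean(0), np.linalg.norm(np.roll(P,-1,0)-P,axis=1))
# scene: gearbox top corners in c3
px=np.array([(280,305),(430,348),(355,455),(195,395)])/5+[230,170]
P=np.array([ray('scene',*q,.066)[:2] for q in px]);print(P.round(4),P.mean(0), np.linalg.norm(np.roll(P,-1,0)-P,axis=1))
print('grip top scene',ray('scene',230+400/5,170+152/5,.144), 'grip bottom scene',ray('scene',230+402/5,170+268/5,.086))
# cart check from scene nozzle: 
for X in ([.6219,.2788,.021],):
  for a in (-.065,.045,.065):
    print(proj('scene',[.6219+a*np.cos(-1.2526),.2788+a*np.sin(-1.2526),.042]))
im=cv2.imread('pics/scene0.png')
c,s=np.cos(-1.2526),np.sin(-1.2526)
big=cv2.resize(im,None,fx=4,fy=4,interpolation=cv2.INTER_CUBIC)
for a,b,z in [(-.065,.022,.042),(.045,.022,.042),(.045,-.022,.042),(-.065,-.022,.042),(.065,0,.021),(.045,.022,0),(-.065,.022,0)]:
    q=proj('scene',[.6219+a*c-s*b,.2788+a*s+c*b,z]); cv2.circle(big,tuple((q*4+1.5).astype(int)),3,(0,255,0),1)
crop(big,1260,1160,1660,1400,2,'pics/f2.png')
```

```text
[[0.5807 0.0949]
 [0.5937 0.0198]
 [0.5191 0.0085]
 [0.5058 0.0823]] [0.54982802 0.05137678] [0.07618602 0.07543756 0.07505    0.07600978]
[[0.5244 0.0133]
 [0.5115 0.0859]
 [0.5912 0.1052]
 [0.5981 0.0255]] [0.55628373 0.05748713] [0.07370735 0.08195156 0.08001285 0.07473485]
grip top scene [0.490661   0.05450595 0.144     ] grip bottom scene [0.49265319 0.05702683 0.086     ]
[397.13263571 318.80282295]
[341.1668467  306.74325149]
[331.2619991  304.60894373]
```

View pics/f2.png

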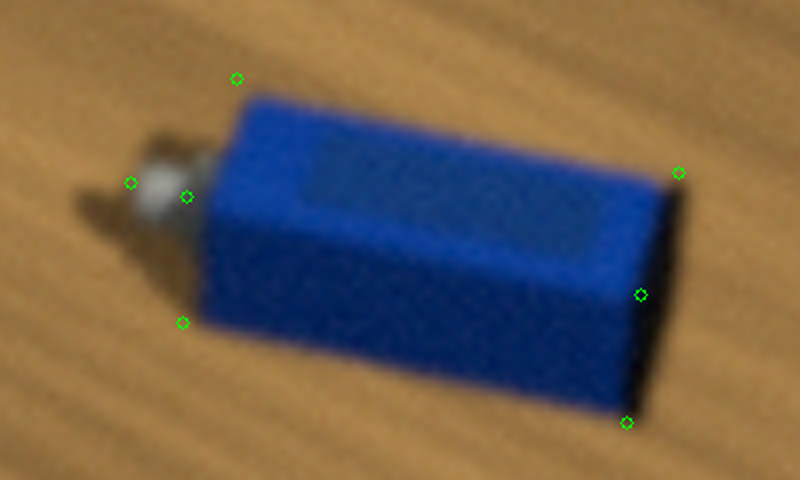

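Request:
arm_command:
  deltas: "4.59 -2.65 -0.9 0 0 -0.097 1;4.59 -2.65 -0.9 0 0 -0.097 1;4.59 -2.65 -0.9 0 0 -0.097 1;4.59 -2.65 -0.9 0 0 -0.097 1;4.59 -2.65 -0.9 0 0 -0.097 1;4.59 -2.65 -0.9 0 0 -0.097 1;4.59 -2.65 -0.9 0 0 -0.097 1;4.59 -2.65 -0.9 0 0 -0.097 1;4.59 -2.65 -0.9 0 0 -0.097 1;4.59 -2.65 -0.9 0 0 -0.097 1"

```text
time_s: 1.35
tcp_pos: [0.6206, 0.2861, 0.1405]
tool_rot: [-3.103, -0.492, 0.001]
ft_force: [0.6, 0.9, -0.0]
grip_width: 0.0855
```

Run:
```python
from h import *
s=manip.read_state(); print(s['time_s'],s['tcp_pos'],s['tool_rot'],s['joint_velocities'].round(2))
from scipy.spatial.transform import Rotation as Ro
print(Ro.from_rotvec(s['tool_rot']).as_matrix().round(4))
im=vision.snapshot('scene'); crop(im,280,200,480,350,4,'pics/a1.png')
```

```text
1.35 [0.62059896 0.28608726 0.140452  ] [-3.10272516e+00 -4.92074107e-01  1.39469650e-03] [-0.49  0.39 -0.49  0.    0.09  0.28]
[[ 9.509e-01  3.094e-01 -9.000e-04]
 [ 3.094e-01 -9.509e-01 -1.000e-04]
 [-9.000e-04 -2.000e-04 -1.000e+00]]
```

View pics/a1.png

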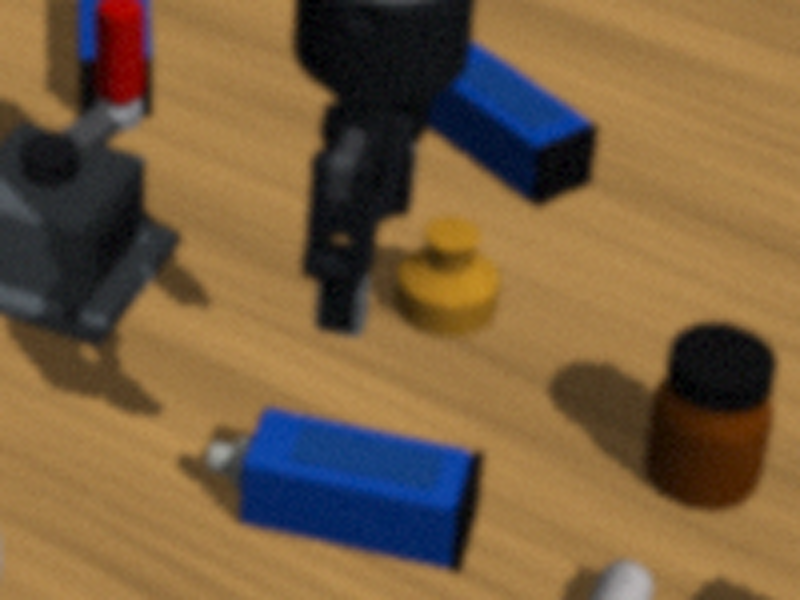

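The hand stands over the chosen cartridge, whose crop centre is near (345,480), and the view is clear. I'll lower it and grip.

Request:
arm_command:
  deltas: "0 0 0 0 0 0 1;0 0 -2 0 0 0 1;0 0 -2 0 0 0 1;0 0 -2 0 0 0 1;0 0 -2 0 0 0 1;0 0 -2 0 0 0 1;0 0 0 0 0 0 1"
  squeeze: 40

```text
time_s: 2.28
tcp_pos: [0.6167, 0.2878, 0.0399]
tool_rot: [3.101, 0.5, -0.007]
ft_force: [-0.4, 0.2, 0.1]
grip_width: 0.0855
```

Run:
```python
from h import *
im=vision.snapshot('scene'); crop(im,280,200,480,350,4,'pics/a2.png')
im=vision.snapshot('top'); crop(im,200,130,340,235,5,'pics/a3.png')
```

```text
(no output)
```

View pics/a2.png

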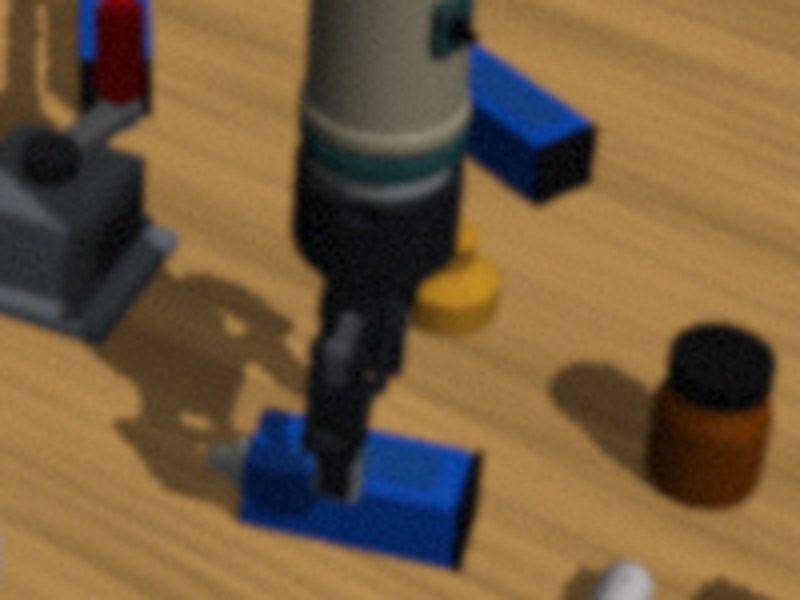

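View pics/a3.png

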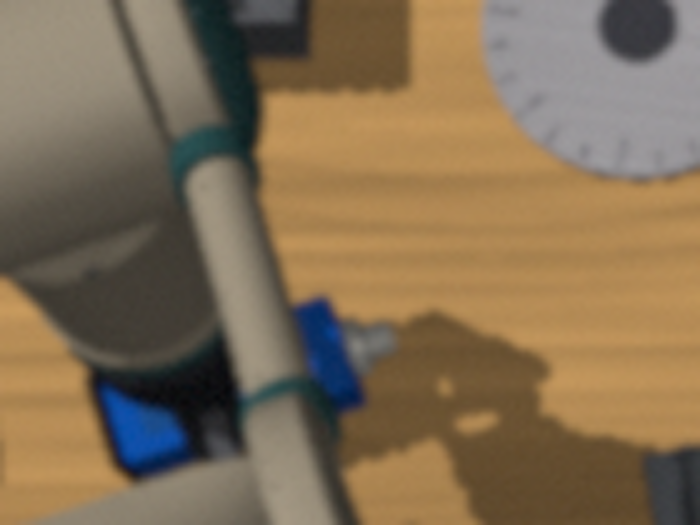

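In picture a2 the finger stands midway along the body, at crop (340,490), straddling it. I'll go slightly lower and close.

Request:
arm_command:
  deltas: "0 0 -0.8 0 0 0 1;0 0 0 0 0 0 0;0 0 0 0 0 0 0;0 0 0 0 0 0 0;0 0 0 0 0 0 0;0 0 0 0 0 0 0;0 0 0 0 0 0 0"
  squeeze: 40

```text
time_s: 3.25
tcp_pos: [0.6202, 0.2873, 0.0341]
tool_rot: [-3.102, -0.497, -0.003]
ft_force: [-0.1, -0.3, 5.9]
grip_width: 0.0424
```

Request:
arm_command:
  deltas: "0 0 1 0 0 0 0;0 0 2 0 0 0 0;0 0 3 0 0 0 0;0 0 4 0 0 0 0;0 0 2 0 0 0 0;0 0 0 0 0 0 0"

```text
time_s: 4.0
tcp_pos: [0.6199, 0.2874, 0.1548]
tool_rot: [-3.102, -0.498, -0.004]
ft_force: [-0.2, -0.3, -2.0]
grip_width: 0.0426
```

Run:
```python
from h import *
im=vision.snapshot('scene'); crop(im,260,150,460,300,4,'pics/a4.png')
s=manip.read_state(); print(s['tcp_pos'],s['ft_force'],s['grip_width'])
```

```text
[0.61890773 0.28707771 0.15305068] [-0.46214779 -0.68818712 -2.11655058] 0.04259463392571354
```

View pics/a4.png

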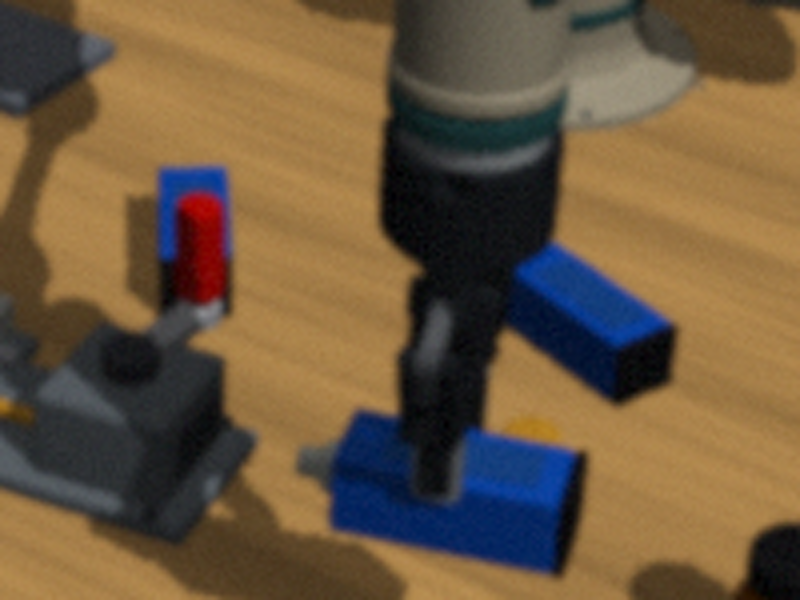

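The cartridge hangs level in the jaws, with its nozzle at crop (315,460), pointing away from the robot's left. Next I'll carry it over the tray.

Request:
arm_command:
  deltas: "-0.2 -2 0 0 0 -0.01 0;-0.4 -4.5 0 0 0 -0.015 0;-0.4 -5 0 0 0 -0.02 0;-0.4 -5 0 0 0 -0.02 0;-0.4 -5 0 0 0 -0.02 0;-0.4 -5 0 0 0 -0.02 0;-0.4 -5 0 0 0 -0.02 0;-0.4 -5 0 0 0 -0.01 0;-0.4 -4 0 0 0 -0.01 0;-0.2 -2.4 0 0 0 0 0"

```text
time_s: 5.3
tcp_pos: [0.5811, -0.1447, 0.1516]
tool_rot: [-3.13, -0.267, 0.006]
ft_force: [0.7, 0.9, -2.1]
grip_width: 0.0424
```

Request:
arm_command:
  deltas: "0 0 0 0 0 0 0;0 0 0 0 0 0 0"

```text
time_s: 5.55
tcp_pos: [0.5823, -0.1415, 0.1523]
tool_rot: [-3.128, -0.27, 0.003]
ft_force: [-1.2, -0.2, -2.4]
grip_width: 0.0425
```

Run:
```python
from h import *
im=vision.snapshot('scene'); crop(im,60,120,340,320,2.8,'pics/a5.png')
im=vision.snapshot('top'); crop(im,320,130,640,330,2.5,'pics/a6.png')
s=manip.read_state(); print(s['tcp_pos'],s['ft_force'],s['grip_width'],s['tool_rot'],2*np.arctan2(s['tool_rot'][1],s['tool_rot'][0]))
```

```text
[ 0.58291029 -0.14090614  0.15280104] [ 0.7575503  -0.5053546  -1.05485182] 0.0426790034750636 [-3.12885342e+00 -2.72448337e-01  1.69561839e-03] -6.109471280923338
```

View pics/a5.png

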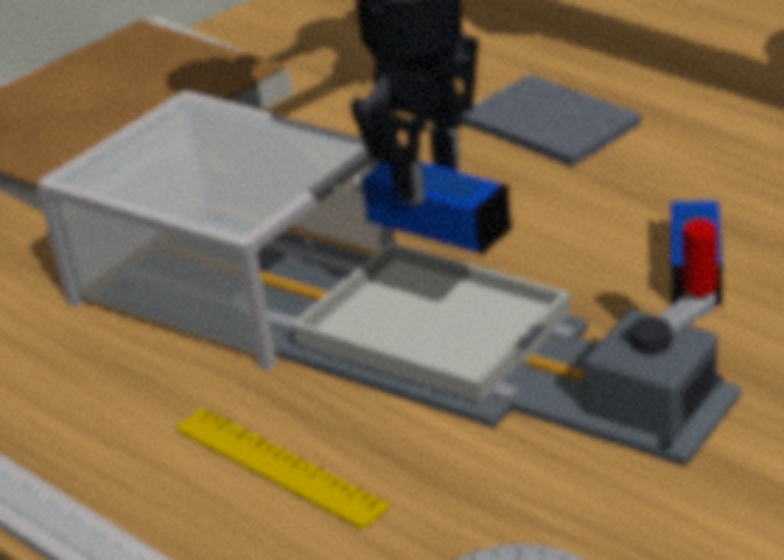

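View pics/a6.png

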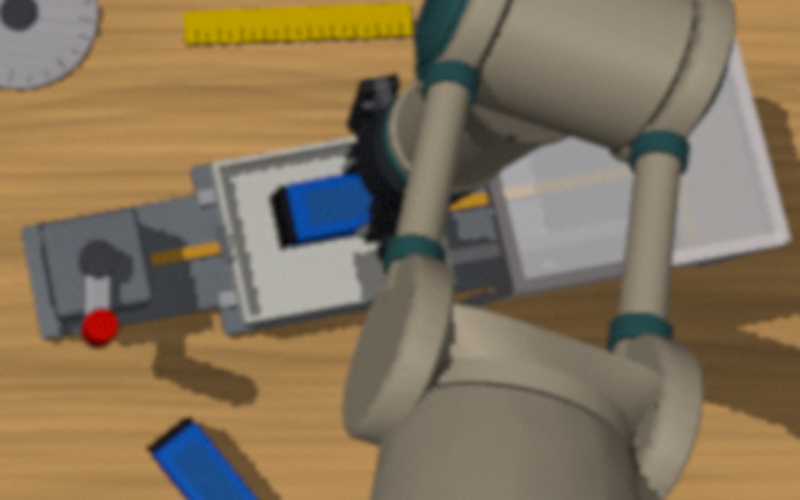

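In a5 and a6 the cartridge hangs level over the tray with its nozzle towards the hood, and the tray is clear. Lowering it now.

Request:
arm_command:
  deltas: "0 -0.1 -1.5 0 0 0 0;0 0 -2 0 0 0 0;0 0 -2 0 0 0 0;0 0 -1.5 0 0 0 0;0 0 -1 0 0 0 0;0 0 -0.7 0 0 0 0;0 0 -0.3 0 0 0 0;0 0 0 0 0 0 0;0 0 0 0 0 0 0"

```text
time_s: 6.78
tcp_pos: [0.5838, -0.143, 0.0639]
tool_rot: [3.129, 0.271, 0.002]
ft_force: [0.4, 0.0, -1.7]
grip_width: 0.0425
```

Run:
```python
from h import *
im=vision.snapshot('scene'); crop(im,60,120,340,320,2.8,'pics/a7.png')
s=manip.read_state(); print(s['tcp_pos'],s['ft_force'])
```

```text
[ 0.58380659 -0.1429845   0.06385068] [ 0.59969577  0.07732235 -1.61906939]
```

View pics/a7.png

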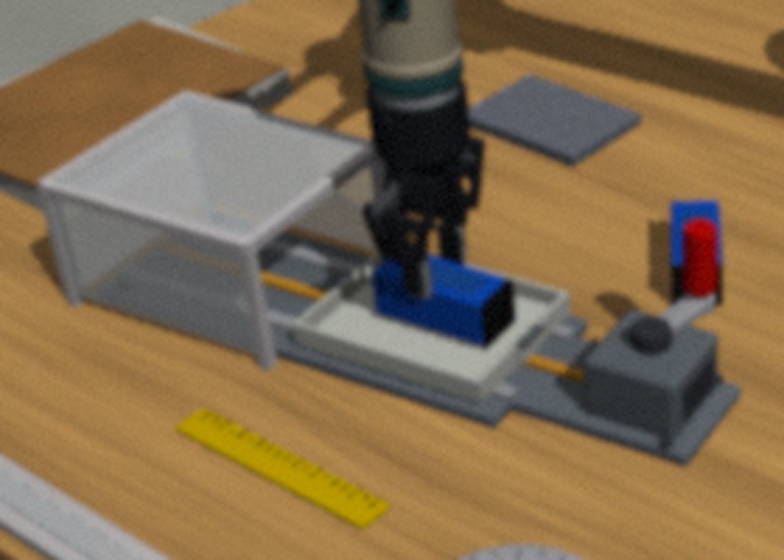

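Nearly down, and well placed inside the walls. I'll come down the last millimetres slowly.

Request:
arm_command:
  deltas: "0 0 -0.3 0 0 0 0;0 0 -0.2 0 0 0 0;0 0 -0.1 0 0 0 0;0 0 0 0 0 0 0"

```text
time_s: 7.32
tcp_pos: [0.5834, -0.1428, 0.0572]
tool_rot: [-3.13, -0.271, 0.0]
ft_force: [0.3, 0.1, -2.4]
grip_width: 0.0425
```

Request:
arm_command:
  deltas: "0 0 -0.15 0 0 0 0;0 0 0 0 0 0 0"

```text
time_s: 7.58
tcp_pos: [0.5836, -0.1429, 0.0561]
tool_rot: [3.13, 0.271, 0.001]
ft_force: [-1.1, -1.2, 1.1]
grip_width: 0.0425
```

Request:
arm_command:
  deltas: "0 0 -0.05 0 0 0 0;0 0 0 0 0 0 0.55;0 0 0 0 0 0 0.7;0 0 0 0 0 0 0.75;0 0 0 0 0 0 0.75;0 0 0 0 0 0 0.75"

```text
time_s: 8.32
tcp_pos: [0.5835, -0.1428, 0.0553]
tool_rot: [-3.13, -0.271, -0.0]
ft_force: [0.5, -0.9, -0.1]
grip_width: 0.064
```

Run:
```python
from h import *
im=vision.snapshot('scene'); crop(im,120,150,340,310,3.6,'pics/a8.png')
s=manip.read_state(); print(s['tcp_pos'],s['ft_force'],s['grip_width'])
```

```text
[ 0.5834571  -0.14281601  0.05528987] [ 0.97095854  0.28820619 -0.07067882] 0.06403614226410065
```

View pics/a8.png

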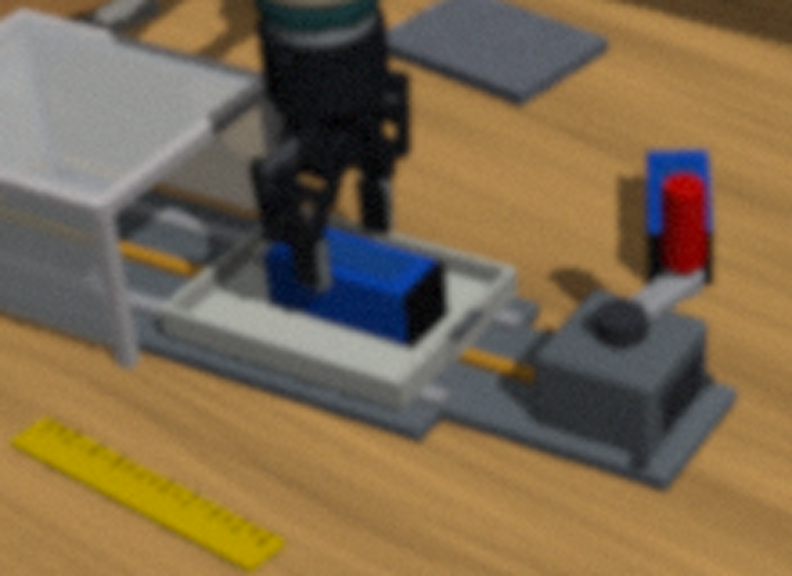

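The cartridge lies flat, let go of. I'll raise the hand and go above the grip.

Request:
arm_command:
  deltas: "0 0 2 0 0 0 0.75;0 0 4 0 0 0 0.75;0 0 5 0 0 0 1;0 0 5 0 0 0 1;-2 4 1 0 0 0 1;-2.4 5 0 0 0 0 1;-2.4 5 0 0 0 0 1;-1.6 4 0 0 0 0 1;-0.8 1.8 0 0 0 0 1;0 0 0 0 0 0 1"

```text
time_s: 9.62
tcp_pos: [0.4913, 0.0556, 0.2255]
tool_rot: [3.129, 0.275, 0.001]
ft_force: [-0.3, -0.2, 1.1]
grip_width: 0.0855
```

Request:
arm_command:
  deltas: "0 0 0 0 0 0 1;0 0 0 0 0 0 1"

```text
time_s: 9.88
tcp_pos: [0.4922, 0.054, 0.2252]
tool_rot: [3.13, 0.269, 0.0]
ft_force: [0.2, -0.2, 0.4]
grip_width: 0.0854
```

Run:
```python
from h import *
im=vision.snapshot('scene'); crop(im,120,100,380,295,3,'pics/b1.png')
im=vision.snapshot('top'); cv2.imwrite('pics/topb.png',im); crop(im,320,150,580,345,3,'pics/b2.png')
s=manip.read_state(); print(s['tcp_pos'],s['ft_force'],s['grip_width'])
```

```text
[0.49195959 0.05424427 0.22512699] [0.24502717 0.00156435 0.85609444] 0.08552640765166802
```

View pics/b1.png

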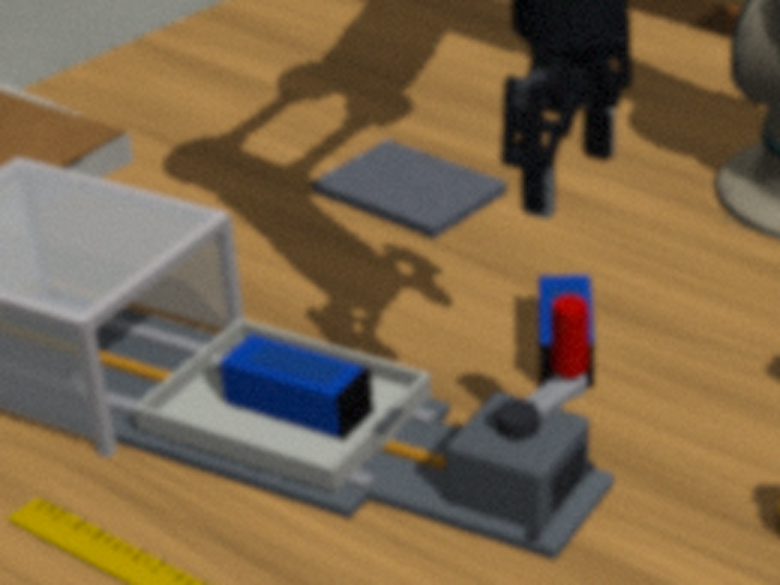

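View pics/b2.png

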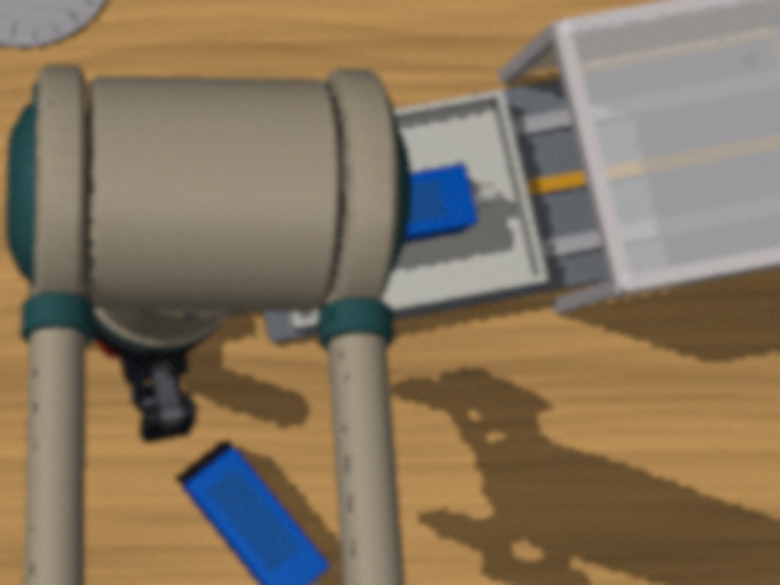

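Run:
```python
from h import *
for z in (.06,.07,.08,.09,.1): print(z,ray('scene',230+310/5,170+350/5,z)[:2].round(4),ray('top',320+157/4,180+213/4,z)[:2].round(4))
from scipy.optimize import least_squares
def f(X): return np.r_[proj('scene',X)-[230+310/5,170+348/5],proj('top',X)-[320+157/4,180+213/4]]
r=least_squares(f,[.55,.05,.08]);print(r.x,r.fun)
def f(X): return np.r_[proj('scene',X)-[230+400/5,170+152/5],proj('top',X)-[359.8,260.1]]
r=least_squares(f,[.55,.05,.08]);print('grip',r.x,r.fun)
```

```text
0.06 [0.5369 0.0397] [0.5551 0.0495]
0.07 [0.5478 0.0483] [0.5535 0.0501]
0.08 [0.5587 0.0569] [0.552  0.0507]
0.09 [0.5695 0.0655] [0.5504 0.0513]
0.1 [0.5804 0.0742] [0.5489 0.0519]
[0.55236999 0.05097707 0.07499352] [-0.35859009 -0.05140432 -0.28197983  0.19290314]
grip [0.49109108 0.05472493 0.14430936] [-0.03652257 -0.00452117 -0.02675596  0.01790285]
```

The cartridge lies flat and roughly central in the tray, with its nozzle at b2 (490,188) towards the hood. The two views agree on the crank axis at about (0.551, 0.051) and the grip at (0.491, 0.055). I'll lower onto the grip and close.

Request:
arm_command:
  deltas: "-0.1 0.05 -3 0 0 0 1;0 0 -3 0 0 0 1;0 0 -3 0 0 0 1;0 0 -2.5 0 0 0 1;0 0 -1 0 0 0 1;0 0 0 0 0 0 0.6;0 0 0 0 0 0 0;0 0 0 0 0 0 0;0 0 0 0 0 0 0;0 0 0 0 0 0 0"
  squeeze: 30

```text
time_s: 11.22
tcp_pos: [0.492, 0.0557, 0.1014]
tool_rot: [3.129, 0.271, 0.006]
ft_force: [1.3, 0.6, 5.8]
grip_width: 0.0274
```

Request:
arm_command:
  deltas: "0 0 0 0 0 0 0;0 0 0 0 0 0 0"

```text
time_s: 11.48
tcp_pos: [0.492, 0.0557, 0.1014]
tool_rot: [3.13, 0.271, 0.006]
ft_force: [2.1, 0.7, 6.0]
grip_width: 0.0273
```

Run:
```python
from h import *
im=vision.snapshot('scene'); crop(im,230,130,390,250,5,'pics/b3.png')
s=manip.read_state(); print(s['tcp_pos'],s['ft_force'],s['grip_width'])
```

```text
[0.49200006 0.05568358 0.10142204] [2.01858201 0.98567517 5.99247609] 0.0272694741704774
```

View pics/b3.png

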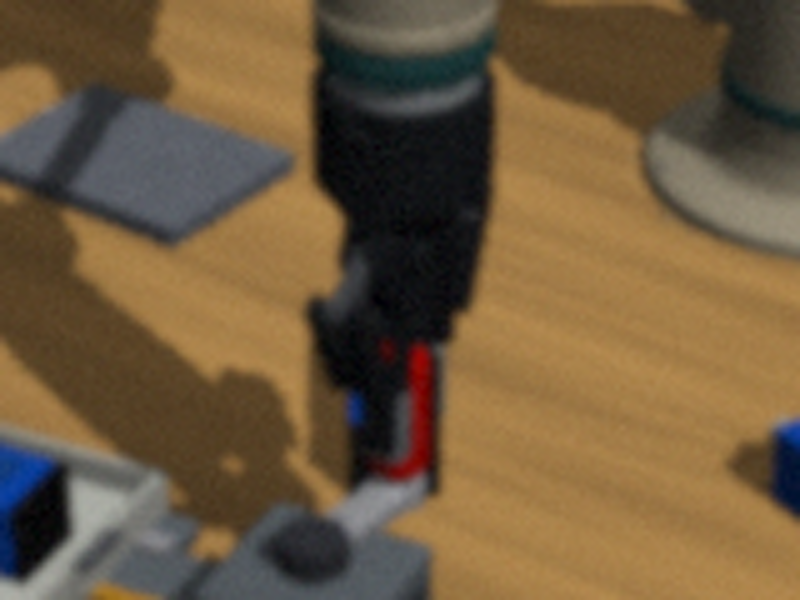

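The jaws hold the grip mid-height, opening 27 mm. Next I'll compute the circle steps.

```bash
cat > circ.py <<'E'
import numpy as np
def rows(c,R,p0,a0,steps):
    p=np.round(np.array(p0)*100,2); a=a0; out=[]
    for s in steps:
        a-=s; q=np.round(100*(np.array(c)+R*np.array([np.cos(a),np.sin(a)])),2)
        out.append("%.2f %.2f 0 0 0 0 0"%tuple(q-p)); p=q
    return out,a,p
E
python3 - <<'E'
from circ import *
r,a,p=rows((.551,.051),.06,(.491,.0547),3.080,[.08,.12,.16]+[.2]*57+[.16,.12,.1])
for i in range(0,len(r),10): print(";".join(r[i:i+10]))
print(3.08-a,p)
E
```

```text
0.06 0.48 0 0 0 0 0;0.14 0.70 0 0 0 0 0;0.33 0.91 0 0 0 0 0;0.59 1.03 0 0 0 0 0;0.79 0.90 0 0 0 0 0;0.96 0.73 0 0 0 0 0;1.08 0.52 0 0 0 0 0;1.16 0.29 0 0 0 0 0;1.19 0.06 0 0 0 0 0;1.19 -0.18 0 0 0 0 0
1.12 -0.41 0 0 0 0 0;1.02 -0.63 0 0 0 0 0;0.88 -0.81 0 0 0 0 0;0.70 -0.98 0 0 0 0 0;0.49 -1.09 0 0 0 0 0;0.26 -1.17 0 0 0 0 0;0.02 -1.20 0 0 0 0 0;-0.21 -1.18 0 0 0 0 0;-0.45 -1.11 0 0 0 0 0;-0.65 -1.00 0 0 0 0 0
-0.85 -0.85 0 0 0 0 0;-0.99 -0.67 0 0 0 0 0;-1.11 -0.46 0 0 0 0 0;-1.18 -0.23 0 0 0 0 0;-1.19 0.02 0 0 0 0 0;-1.18 0.24 0 0 0 0 0;-1.09 0.48 0 0 0 0 0;-0.99 0.69 0 0 0 0 0;-0.82 0.86 0 0 0 0 0;-0.64 1.02 0 0 0 0 0
-0.43 1.12 0 0 0 0 0;-0.19 1.18 0 0 0 0 0;0.05 1.20 0 0 0 0 0;0.28 1.16 0 0 0 0 0;0.51 1.09 0 0 0 0 0;0.71 0.96 0 0 0 0 0;0.89 0.80 0 0 0 0 0;1.04 0.61 0 0 0 0 0;1.13 0.39 0 0 0 0 0;1.19 0.16 0 0 0 0 0
1.19 -0.08 0 0 0 0 0;1.16 -0.32 0 0 0 0 0;1.07 -0.54 0 0 0 0 0;0.94 -0.74 0 0 0 0 0;0.77 -0.92 0 0 0 0 0;0.58 -1.05 0 0 0 0 0;0.36 -1.14 0 0 0 0 0;0.12 -1.19 0 0 0 0 0;-0.12 -1.19 0 0 0 0 0;-0.35 -1.15 0 0 0 0 0
-0.57 -1.05 0 0 0 0 0;-0.77 -0.92 0 0 0 0 0;-0.93 -0.75 0 0 0 0 0;-1.07 -0.55 0 0 0 0 0;-1.15 -0.32 0 0 0 0 0;-1.20 -0.09 0 0 0 0 0;-1.18 0.15 0 0 0 0 0;-1.14 0.39 0 0 0 0 0;-1.04 0.60 0 0 0 0 0;-0.89 0.79 0 0 0 0 0
-0.59 0.76 0 0 0 0 0;-0.36 0.62 0 0 0 0 0;-0.25 0.55 0 0 0 0 0
12.140000000000002 [49.49  2.96]
```

Request:
arm_command:
  deltas: "0.06 0.48 0 0 0 0 0;0.14 0.70 0 0 0 0 0;0.33 0.91 0 0 0 0 0;0.59 1.03 0 0 0 0 0;0.79 0.90 0 0 0 0 0"
  squeeze: 40

```text
time_s: 12.15
tcp_pos: [0.509, 0.0958, 0.1014]
tool_rot: [3.129, 0.272, -0.001]
ft_force: [-1.8, -2.0, 8.5]
grip_width: 0.027
```

Run:
```python
from h import *
im=vision.snapshot('scene'); crop(im,120,100,380,295,3,'pics/d1.png')
s=manip.read_state(); print(s['tcp_pos'],s['ft_force'],s['grip_width'])
p=s['tcp_pos'][:2]-[.551,.051];print(np.linalg.norm(p),3.08-np.arctan2(p[1],p[0]))
```

```text
[0.51033357 0.09707924 0.10144466] [-0.74277061  1.028034    7.13849657] 0.026972084875188682
0.061457749976640566 0.7861233907674823
```

View pics/d1.png

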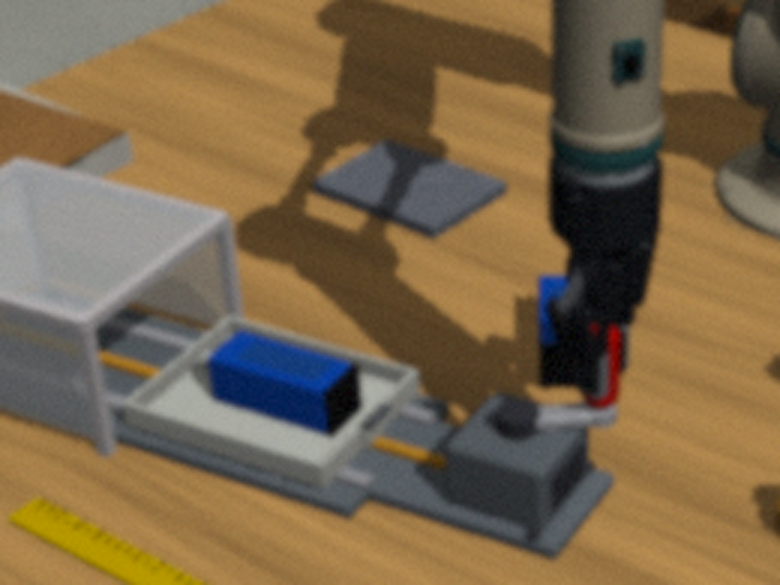

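The tray has started moving towards the hood and the forces are small. I'll keep winding.

Request:
arm_command:
  deltas: "0.96 0.73 0 0 0 0 0;1.08 0.52 0 0 0 0 0;1.16 0.29 0 0 0 0 0;1.19 0.06 0 0 0 0 0;1.19 -0.18 0 0 0 0 0;1.12 -0.41 0 0 0 0 0;1.02 -0.63 0 0 0 0 0;0.88 -0.81 0 0 0 0 0;0.70 -0.98 0 0 0 0 0;0.49 -1.09 0 0 0 0 0"

```text
time_s: 13.45
tcp_pos: [0.6092, 0.072, 0.1015]
tool_rot: [-3.128, -0.271, -0.006]
ft_force: [1.3, 3.8, 6.6]
grip_width: 0.0272
```

Run:
```python
from h import *
s=manip.read_state(); print(s['tcp_pos'],s['ft_force'],s['ft_torque'],s['grip_width'])
p=s['tcp_pos'][:2]-[.551,.051];print(np.linalg.norm(p),3.08-np.arctan2(p[1],p[0]))
```

```text
[0.60923597 0.07202751 0.10154735] [1.25413914 3.80541116 6.55672122] [ 0.38186654 -0.06988706  0.04974726] 0.0272366761624976
0.061915951476182916 2.733493683002877
```

Request:
arm_command:
  deltas: "0.26 -1.17 0 0 0 0 0;0.02 -1.20 0 0 0 0 0;-0.21 -1.18 0 0 0 0 0;-0.45 -1.11 0 0 0 0 0;-0.65 -1.00 0 0 0 0 0;-0.85 -0.85 0 0 0 0 0;-0.99 -0.67 0 0 0 0 0;-1.11 -0.46 0 0 0 0 0;-1.18 -0.23 0 0 0 0 0;-1.19 0.02 0 0 0 0 0"

```text
time_s: 14.7
tcp_pos: [0.5449, -0.0059, 0.1014]
tool_rot: [-3.127, -0.269, -0.006]
ft_force: [3.4, 6.6, 5.8]
grip_width: 0.0266
```

Request:
arm_command:
  deltas: "-1.18 0.24 0 0 0 0 0;-1.09 0.48 0 0 0 0 0;-0.99 0.69 0 0 0 0 0;-0.82 0.86 0 0 0 0 0;-0.64 1.02 0 0 0 0 0"

```text
time_s: 15.32
tcp_pos: [0.499, 0.0256, 0.1014]
tool_rot: [3.129, 0.271, 0.009]
ft_force: [6.5, 1.3, 4.7]
grip_width: 0.0271
```

Run:
```python
from h import *
im=vision.snapshot('scene'); crop(im,120,100,380,295,3,'pics/d2.png')
s=manip.read_state(); print(s['tcp_pos'],s['ft_force'],s['grip_width'])
p=s['tcp_pos'][:2]-[.551,.051];print(np.linalg.norm(p),3.08-np.arctan2(p[1],p[0]))
```

```text
[0.49828612 0.02693727 0.1014294 ] [4.37976818 3.20305762 5.82056279] 0.02671175978408705
0.05794624843844925 5.793364691099844
```

View pics/d2.png

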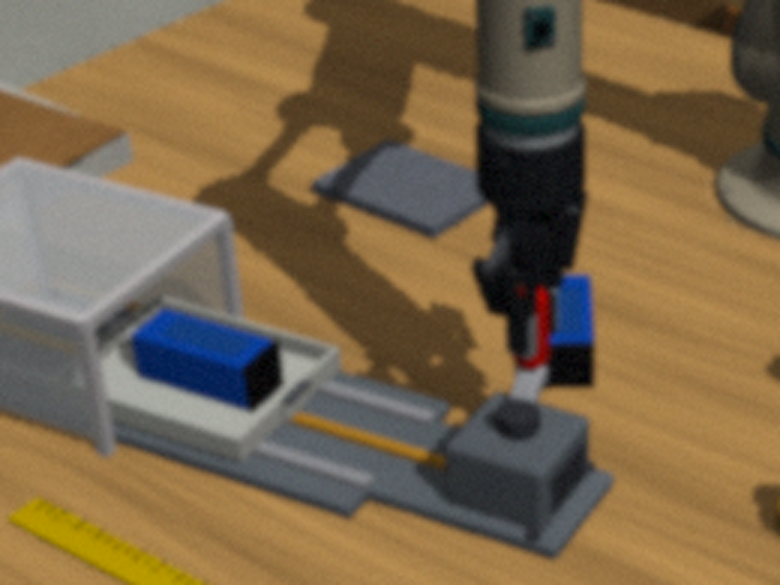

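Halfway: the tray is sliding under the hood, the cartridge sits still, and the hand is on the grip. Continuing.

Request:
arm_command:
  deltas: "-0.43 1.12 0 0 0 0 0;-0.19 1.18 0 0 0 0 0;0.05 1.20 0 0 0 0 0;0.28 1.16 0 0 0 0 0;0.51 1.09 0 0 0 0 0;0.71 0.96 0 0 0 0 0;0.89 0.80 0 0 0 0 0;1.04 0.61 0 0 0 0 0;1.13 0.39 0 0 0 0 0;1.19 0.16 0 0 0 0 0"

```text
time_s: 16.62
tcp_pos: [0.547, 0.1137, 0.1014]
tool_rot: [-3.127, -0.271, 0.004]
ft_force: [-2.7, 4.9, 11.2]
grip_width: 0.0267
```

Request:
arm_command:
  deltas: "1.19 -0.08 0 0 0 0 0;1.16 -0.32 0 0 0 0 0;1.07 -0.54 0 0 0 0 0;0.94 -0.74 0 0 0 0 0;0.77 -0.92 0 0 0 0 0;0.58 -1.05 0 0 0 0 0;0.36 -1.14 0 0 0 0 0;0.12 -1.19 0 0 0 0 0;-0.12 -1.19 0 0 0 0 0;-0.35 -1.15 0 0 0 0 0"

```text
time_s: 17.88
tcp_pos: [0.6067, 0.029, 0.1015]
tool_rot: [-3.13, -0.271, -0.004]
ft_force: [1.5, 2.1, 7.9]
grip_width: 0.0271
```

Request:
arm_command:
  deltas: "-0.57 -1.05 0 0 0 0 0;-0.77 -0.92 0 0 0 0 0;-0.93 -0.75 0 0 0 0 0;-1.07 -0.55 0 0 0 0 0;-1.15 -0.32 0 0 0 0 0;-1.20 -0.09 0 0 0 0 0;-1.18 0.15 0 0 0 0 0;-1.14 0.39 0 0 0 0 0"

```text
time_s: 18.88
tcp_pos: [0.527, -0.0009, 0.1014]
tool_rot: [-3.127, -0.269, -0.007]
ft_force: [4.7, 6.7, 6.2]
grip_width: 0.0272
```

Run:
```python
from h import *
im=vision.snapshot('scene'); crop(im,120,100,380,295,3,'pics/d3.png')
s=manip.read_state(); print(s['tcp_pos'],s['ft_force'],s['grip_width'])
p=s['tcp_pos'][:2]-[.551,.051];print(np.linalg.norm(p),3.08+2*np.pi-np.arctan2(p[1],p[0]))
```

```text
[5.25160695e-01 2.78380040e-05 1.01360750e-01] [1.94169307 6.2473571  8.49596693] 0.02716570744246447
0.05714744948578543 11.403157657395699
```

View pics/d3.png

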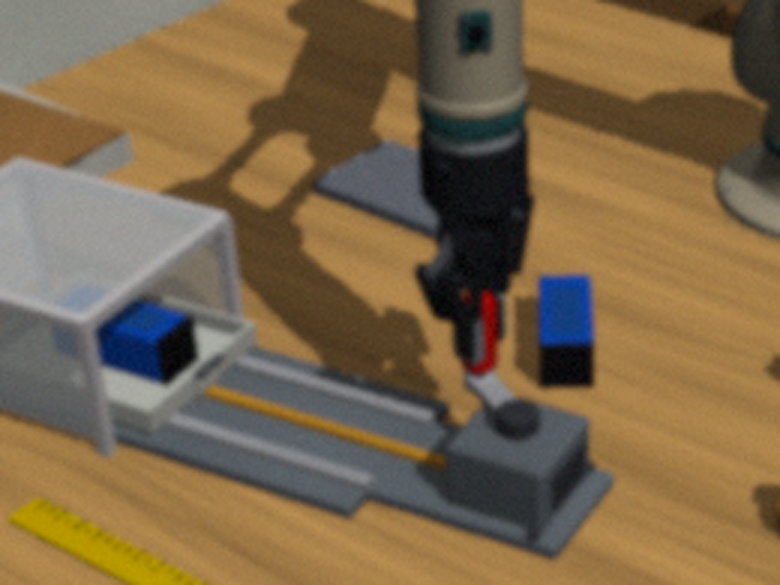

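Request:
arm_command:
  deltas: "-1.04 0.60 0 0 0 0 0;-0.89 0.79 0 0 0 0 0;-0.59 0.76 0 0 0 0 0;-0.36 0.62 0 0 0 0 0;-0.25 0.55 0 0 0 0 0;0 0 0 0 0 0 0"

```text
time_s: 19.68
tcp_pos: [0.4962, 0.0314, 0.1014]
tool_rot: [-3.129, -0.272, -0.007]
ft_force: [5.1, 2.3, 6.9]
grip_width: 0.0272
```

Run:
```python
from h import *
im=vision.snapshot('scene'); cv2.imwrite('pics/sd4.png',im);crop(im,120,130,320,280,4,'pics/d4.png')
im=vision.snapshot('top'); cv2.imwrite('pics/td5.png',im);crop(im,340,130,640,330,2.6,'pics/d5.png')
s=manip.read_state(); print(s['tcp_pos'],s['ft_force'],s['grip_width'])
p=s['tcp_pos'][:2]-[.551,.052];print(np.linalg.norm(p),3.08+2*np.pi-np.arctan2(p[1],p[0]))
```

```text
[0.49627319 0.03142709 0.10141976] [4.02369652 3.14743986 5.80922294] 0.027053632625742285
0.05846595662825864 12.145200908768324
```

View pics/d4.png

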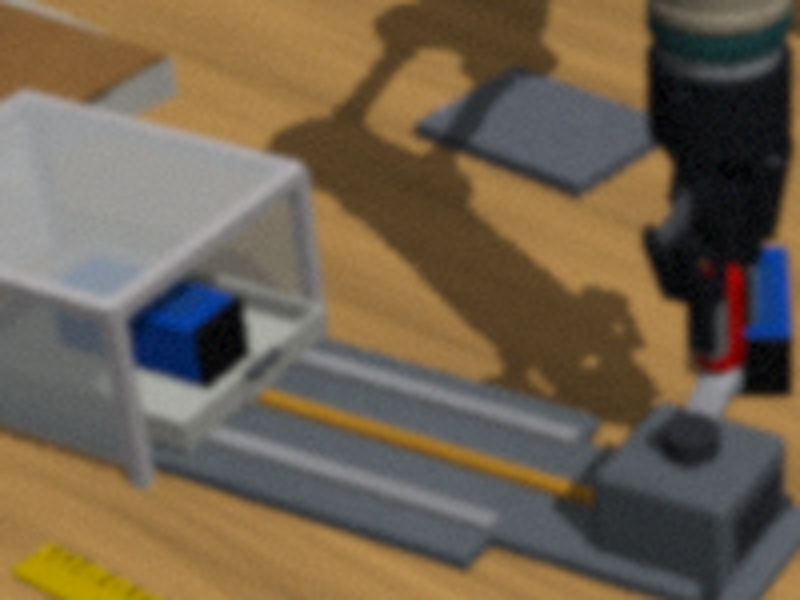

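View pics/d5.png

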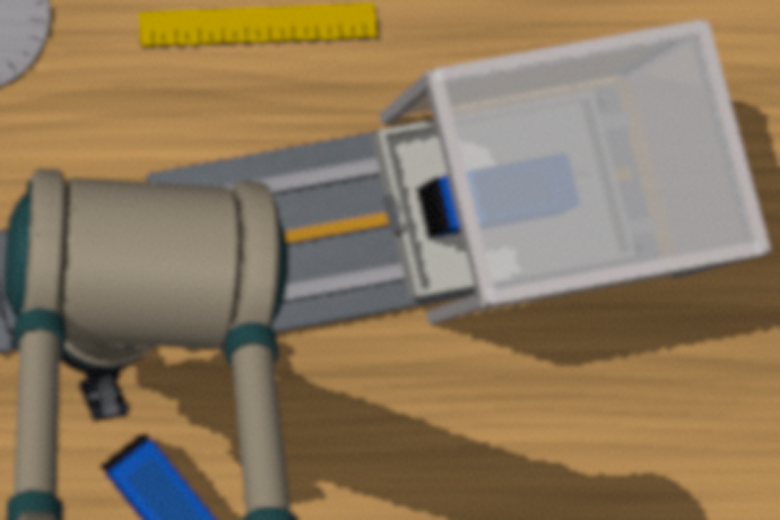

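Request:
arm_command:
  deltas: "-0.15 0.4 0 0 0 0 0;0 0 0 0 0 0 0;0 0 0 0 0 0 0"

```text
time_s: 20.15
tcp_pos: [0.495, 0.0349, 0.1014]
tool_rot: [3.13, 0.271, 0.008]
ft_force: [4.4, 1.6, 5.7]
grip_width: 0.0271
```

Run:
```python
from h import *
A=[(340/4+320,65/4+180),(395/4+320,318/4+180)];B=[(378/2.6+340,133/2.6+130),(412/2.6+340,298/2.6+130)]
for a,b in zip(A,B):
    d=ray('top',*a,.038)-ray('top',*b,.038); print(d, np.linalg.norm(d)/.01432)
for b in B:
    d=(np.array([.551,.052])-ray('top',*b,.038)[:2])@[-np.sin(.173),np.cos(.173)]; print('theta from axis',(d-.200+.089)/.01432)
```

```text
[-0.02989536  0.17048471  0.        ] 12.087012341171846
[-0.02892382  0.16618257  0.        ] 11.779389586366896
theta from axis 12.386210009772192
theta from axis 12.110850240442788
```

Request:
arm_command:
  deltas: "-0.1 0.4 0 0 0 0 0;0 0 0 0 0 0 0;0 0 0 0 0 0 0"

```text
time_s: 20.52
tcp_pos: [0.4939, 0.0387, 0.1014]
tool_rot: [3.129, 0.271, 0.007]
ft_force: [4.0, 0.4, 5.3]
grip_width: 0.0272
```

Request:
arm_command:
  deltas: "-0.1 0.4 0 0 0 0 0;0 0 0 0 0 0 0;0 0 0 0 0 0 0"

```text
time_s: 20.9
tcp_pos: [0.493, 0.0427, 0.1014]
tool_rot: [3.129, 0.272, 0.008]
ft_force: [4.1, 0.3, 5.2]
grip_width: 0.0268
```

Request:
arm_command:
  deltas: "-0.05 0.4 0 0 0 0 0;0 0 0 0 0 0 0;0 0 0 0 0 0 0"

```text
time_s: 21.28
tcp_pos: [0.4928, 0.0438, 0.1014]
tool_rot: [3.123, 0.274, 0.007]
ft_force: [4.1, -7.7, 5.7]
grip_width: 0.0269
```

Request:
arm_command:
  deltas: "-0.05 0.4 0 0 0 0 0;0 0 0 0 0 0 0;0 0 0 0 0 0 0"

```text
time_s: 21.65
tcp_pos: [0.4928, 0.044, 0.1015]
tool_rot: [3.116, 0.277, 0.007]
ft_force: [5.4, -20.1, 5.0]
grip_width: 0.0268
```

The end stop is felt: y is stuck at 0.044 and the push has risen to 20 N. I'll relax the push, let go and lift off.

Request:
arm_command:
  deltas: "0 -0.65 0 0 0 0 0;0 0 0 0 0 0 0;0 0 0 0 0 0 0.5;0 0 0 0 0 0 0.9;0 0 0 0 0 0 1;0 0 0 0 0 0 1;0 0 0 0 0 0 1"

```text
time_s: 22.52
tcp_pos: [0.4896, 0.0442, 0.1002]
tool_rot: [-3.13, -0.272, 0.001]
ft_force: [-1.1, -0.9, 0.3]
grip_width: 0.0853
```

Request:
arm_command:
  deltas: "0 0 2 0 0 0 1;0 0 4 0 0 0 1;0 0 5 0 0 0 1;0 0 3 0 0 0 1;-3 4 0 0 0 0 1;-3 5 0 0 0 0 1;-3 5 0 0 0 0 1;-2 5 0 0 0 0 1;0 2 0 0 0 0 1;0 0 0 0 0 0 1"

```text
time_s: 23.78
tcp_pos: [0.3794, 0.2552, 0.2403]
tool_rot: [3.129, 0.276, 0.0]
ft_force: [0.4, -0.9, -0.1]
grip_width: 0.0855
```

Request:
arm_command:
  deltas: "0 0 0 0 0 0 1;0 0 0 0 0 0 1"

```text
time_s: 24.02
tcp_pos: [0.3801, 0.2531, 0.2402]
tool_rot: [3.13, 0.269, -0.0]
ft_force: [0.5, -0.2, -0.4]
grip_width: 0.0851
```

Run:
```python
from h import *
im=vision.snapshot('scene'); cv2.imwrite('pics/e1.png',im)
im=vision.snapshot('top'); crop(im,320,100,640,340,2.5,'pics/e2.png');cv2.imwrite('pics/te.png',im)
s=manip.read_state(); print(s['time_s'],s['tcp_pos'],s['ft_force'],s['grip_width'],abs(s['joint_velocities']).max())
```

```text
24.125 [0.38013759 0.25326545 0.24030419] [0.21493662 0.21684925 0.03963679] 0.08552075510174291 0.004125011792646494
```

View pics/e1.png

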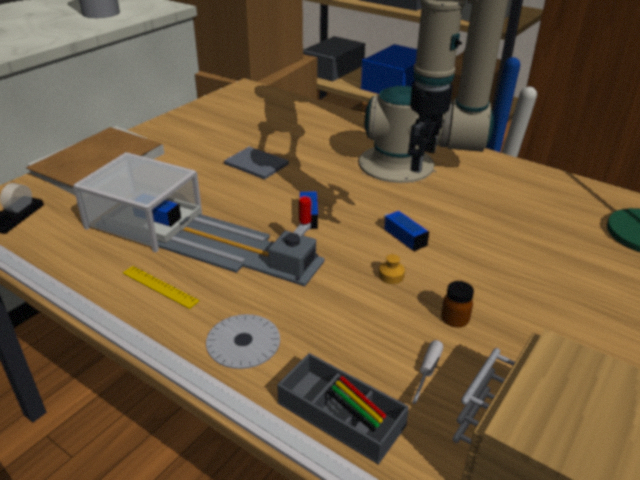

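View pics/e2.png

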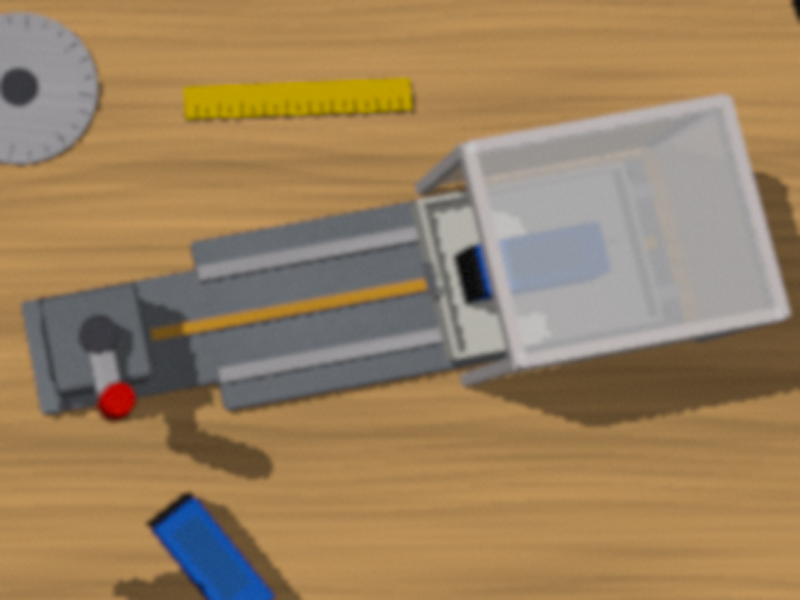

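The tray is home under the hood, with the cap end of the cartridge at e2 (470,275), flat and lengthwise. The grip is free at (118,400), the bystanders are where they were, and the arm is clear. Handing in.

```bash
python3 -c "
from plant import manip
print(manip.job_done())"
```

```text
the job is handed in; nothing more can be done
None
```

The cartridge is in the tray and the tray is home under the hood. I handed the job in at about 24 s of the 66 s allowed. No verdict was reported.

- **Placing:** I took the leftmost blue cartridge, at top-image pixel (247,207). I set it down flat in the tray with its nozzle towards the hood and let go.
- **Winding:** I gripped the red grip and wound it clockwise about two turns without letting go. At the end stop the hand stuck at y = 0.044 m and the push rose to 20 N. I then eased the push, opened the jaws and moved the arm clear.
- **Last checks:** The final pictures show the tray at its stop with the cartridge flat and lengthwise in it, about 6 mm from centre towards the hood. The grip was free, the bystanders looked unmoved and the arm was still, with almost no force on it.
- **Disagreement:** Shortly before the stop, the pictures put the crank at only 12.1 to 12.4 rad, and a plain tray-travel reading gave 11.8 to 12.1. I wound on from there and relied on the felt end stop. I did not measure the tray's final position again after letting go, beyond looking at the pictures.

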